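# Change over the parcel length gauge and gauge a parcel

### The job

Change the length gauge over to the longer parcel size: lift the steel stop arm off its pivot pin, turn it end for end so that its short end points to the end fence, and refit it on the pin, fully down between its guides. Then lay the long narrow parcel flat and lengthwise on the gauge plate, in the space between the stop arm and the end fence and centred across the plate. Leave the other parcel and the tape roll where they are.

Things in the scene. Friction and masses are not known exactly. Their poses are not given: they have to be found in the camera images.
- gauge: Length gauge, fixed to the worktop: grey painted metal plate 331 x 100 x 10 mm with a pivot pin on a dark steel saddle and an end fence. Origin on the worktop under the pin; +x runs along the plate to the fence, z up. The plate runs from x = -115 to +216 mm. The saddle is 90 mm along x, 44 mm wide, its top 32 mm above the worktop.
- gauge_pin (a point): Foot of the fixed upright pin, on its axis, at the saddle top; axes as gauge. Pin 10 mm thick, 24 mm tall, top 7 mm tapering to 3 mm. Four guide cheeks at x = +-27 to +-43 mm leave a slot 27 mm wide along x for the arm, flared at the top; they rise 19 mm over the saddle, so the arm cannot be turned on the pin until lifted above them.
- gauge_bed (a point): On the plate's upper face (10 mm above the worktop), axes as gauge: centre of the parcel's space when the arm's short end points to the fence, 128.5 mm along gauge +x from the pin. The space is then 147 mm long (only 102 mm with the long end there).
- gauge_fence (a point): Middle of the end fence's inner face, at the plate's upper face, x = 202 mm in the gauge frame. The fence is an upright aluminium plate 12 mm thick and 90 mm wide, its top 50 mm above the worktop.
- stop_arm: Loose steel lever arm, 0.25 kg, bar 20 x 12 mm. Origin on the axis of its 14 mm through hole, at the bar's underside; z up, +x to the long end, -x to the short. Hub round the hole 40 (x) x 34 mm. Each end has a cross pad 40 mm wide, 9 mm thick, hanging 18 mm below the underside. At the start it is seated: origin at gauge_pin, long end to the fence.
- stop_arm_grip (a point): Middle of the arm's bridge handle, 49 mm above the arm's underside, straight over the hole; axes as stop_arm. The handle's square bar runs along x, 62 mm long, 14 mm wide, 14 mm high, on two posts at x = +-26 mm; 30 mm free below it. Grip it along y.
- stop_arm_long_end (a point): Outer face of the long end's pad, 100 mm from the hole along arm +x, at the level of the bar's underside.
- stop_arm_short_end (a point): Outer face of the short end's pad, 55 mm from the hole along arm -x, at the level of the bar's underside.
- long_parcel: The long narrow sealed brown cardboard parcel, loose, 64 (x) x 127 (y) x 48 mm high, about 0.2 kg; origin at the centre of its underside. It lies flat on the worktop; grip across its x (64 mm). Its place is one of three that it shares with wide_parcel and tape.
- wide_parcel: A wider grey-white parcel, loose, 90 (x) x 117 (y) x 53 mm, origin at the centre of its underside. To be left alone.
- tape: A pale yellow tape roll lying flat, loose, 116 mm across, 48 mm high, origin at the centre of its underside. To be left alone.

How it is judged:
By the outcome, as a careful person would: the job done as asked, in the order asked, and still so for the second after the job is handed in, with the robot touching nothing.
It also fails if it takes over 64 s, if anything falls off the work surface, if the arm or the gripper's body presses on something with over 40 N, if the wrist force passes 120 N, or if a joint passes its speed limit or range.

### The arm

A 7-joint arm with a two-finger parallel gripper is mounted at the origin on a cart in front of the work surface, level with it; the furniture and walls round the work are solid. World frame = base frame: x ahead of the robot, y to its left, z up, the work surface at z = 0. Lengths are in mm, angles in degrees, forces in N, time in s.
With the tool pointing down it reaches from about 400 to 850 mm from the base axis. Payload 10.4 kg.
Tool frame: the origin (TCP) lies midway between the tips of the shut fingers; the grasp point (between the pads) lies tcp_to_grasp behind it (tcp_to_grasp is the distance from the TCP to the grasp point, in mm); z points along the fingers, y is the line along which they close (so a half turn about z gives the same grasp; the last joint's range is limited). The gripper opens to 85 mm and grips with 20 to 120 N. Pads are 22 mm wide; open, the fingers measure 114 mm over their backs; the gripper's body (76 mm by 85 mm) begins 54 mm behind the grasp point. The pads swing forward as they close: fully open they stand 13 mm farther back than shut.
Start: joints at [71.585, 19.034, -3.707, 83.658, 1.238, 77.344, -5.071], TCP at [184.005, -597.322, 231.338] pointing down, gripper open.
Joint ranges: [-148.97, 148.97], [-28.65, 121.19], [-84.17, 76.75], [9.2, 138.47], [-72.65, 252.65], [3.7, 117.97], [-149.18, 149.18]. Speed limits (degrees/s): [127.2, 127.2, 159.86, 159.86, 180, 180, 180].

### API

Orientations are given as [roll, pitch, yaw] about the fixed x, y, z axes, in that order (R = Rz(yaw) Ry(pitch) Rx(roll)).
In Python, from bench import state, capture, sign_off, tcp_to_grasp gives the robot as it stands. The module is installed in compiled form; this text tells all that it offers.
- The arm moves only by the tool arm_command, never from a script. Its argument "plan" is a list of rows, each an object of numbers: "tx", "ty", "tz": the shift along the tool's x, y, z in units of 50 mm (1.0 is 50 mm); "ax", "ay", "az": the turn, a rotation vector about the tool's x, y, z in units of 5 degrees (1.0 is 5 degrees). A call has 1 to 20 rows; each row shifts and turns the commanded pose from where the row before left it, along the tool's axes as they then stand; what a row does not reach is not made up. A row lasts 1/8 s, in which the tool goes at most 62.5 mm and 10.7 degrees, less where a joint would pass 70% of its speed; a pose out of reach is approached as far as the arm can. A call is refused whole if a number of a shift passes 1 or a number of a turn 1, either way. A call with a gripper value outside its range is refused whole. "grip" is the opening, from 0 (shut) to 1 (fully open), set as the call begins (left out, the last holds). The fingers move at their own pace and stop on an object; the grip force is fixed at half the most. Time passes only in rows, so rows that do not move let the fingers close. It gives the time, the measured TCP pose, the force, the opening and the grip force at its end, in the units of the state.
- state(): the state, without advancing time (a new reading comes with each control period).
- capture(name): name is "scene" or "top"; returns a dict with "color" (420x560x3 uint8, red, green, blue), "range_z" (420x560 float32, mm along the optical axis (not along the pixel's ray), 0 where there is no reading), "intrinsics" (3x3 intrinsics, pixels), "dist_coeffs" ([k1, k2, p1, p2, k3] as OpenCV has them; the pictures are not rectified), "rvec" (rotation vector, rad) and "tvec" (3), from world to camera coordinates, as OpenCV has them. Camera axes: x right, y down, z forward; pixel columns grow to the right and rows downward; lengths in mm; the calibration is good to about 2 mm. A picture is of the moment at which its call begins.
- sign_off(): hands the job in; it is judged then, once.
The state is a dict: "t": time; "joint_pos": joint angles; "joint_velocities": joint speeds; "effort": joint torques, N m; "tcp_pos": TCP position; "ee_rot": TCP orientation; "contact_force": force on the tool from outside, world axes, zero at the start; "torque": the same for the moment, N m; "gripper_width": opening from 0.0 (shut) to 1.0 (fully open); "grip_force": force on a finger pad.
Only numpy, scipy, OpenCV 4.12 (cv2) and the standard library are available. Lean on these libraries where they do the work, as an engineer would, in place of code of your own. Each camera call takes 0.05 s, during which the arm holds its last target. There are 200 camera calls.

## Working session

There is one attempt and no reset: what is moved stays moved. The work goes in short steps, Python scripts to look and compute and a tool call to move; the robot and the scene stay as the last step left them, time stands still between calls to the robot, and variables do not carry over. Pictures are saved under pics/ and viewed, at most 10 in all, crops included, and the job is handed in when it is done.

Besides the shell and the picture viewer there is one more tool, called after ">>>" in YAML: its name, and indented under it one key for each argument. arm_command: Moves the arm, as the interface text tells. Its arguments: {"type":"object","properties":{"plan":{"type":"array","items":{"type":"object","properties":{"tx":{"type":"number"},"ty":{"type":"number"},"tz":{"type":"number"},"ax":{"type":"number"},"ay":{"type":"number"},"az":{"type":"number"}}}},"grip":{"type":"number"}},"required":["plan"]}

```bash
mkdir -p pics
cat > h.py <<'E'
import numpy as np, cv2
from bench import state, capture, sign_off, tcp_to_grasp
def world(c):
    h,w=c["range_z"].shape; v,u=np.mgrid[0:h,0:w]
    p=cv2.undistortPoints(np.stack([u,v],-1).reshape(-1,1,2).astype(float),np.array(c["intrinsics"]),np.array(c["dist_coeffs"]))[:,0]
    z=c["range_z"].reshape(-1,1); P=np.hstack([p*z,z]); R=cv2.Rodrigues(np.array(c["rvec"]))[0]
    W=(P-np.array(c["tvec"]).reshape(1,3))@R; W[z[:,0]==0]=np.nan
    return W.reshape(h,w,3)
def save(c,n): cv2.imwrite("pics/"+n+".png",c["color"][...,::-1])
E
python3 - <<'E'
from h import *
print(state(),tcp_to_grasp)
for n in("top","scene"):
    c=capture(n); save(c,n+"0"); np.savez(n+"0.npz",W=world(c),c=c["color"])
E
```

```text
{'t': 0.0, 'joint_pos': array([71.58303303, 19.07079878, -3.7059653 , 83.70894153,  1.23784712,
       77.34445969, -5.07231028]), 'joint_velocities': array([-0.00970614, -0.12829314, -0.00824792, -0.06771747,  0.10635156,
        0.04595789,  0.06302898]), 'effort': array([-5.98328256e-05, -6.25445509e+01,  4.90344618e-02, -3.91609025e+01,
        1.61334575e-02,  9.85086313e-03,  1.35335557e-05]), 'tcp_pos': array([ 183.86689365, -596.91863981,  230.50424899]), 'ee_rot': array([-1.79915783e+02,  4.71374327e-03,  1.71207652e+01]), 'contact_force': array([-0.20316313, -0.24706907,  0.6282621 ]), 'torque': array([ 0.00281644,  0.0030706 , -0.02342157]), 'grip_force': 0.0, 'gripper_width': 1.0039186853589932} 18.700000000000003
```

View pics/top0.png

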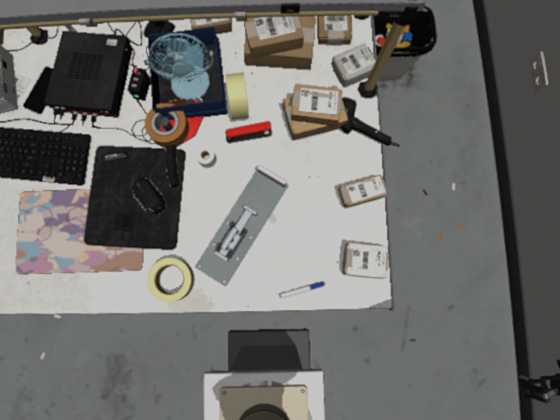

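View pics/scene0.png

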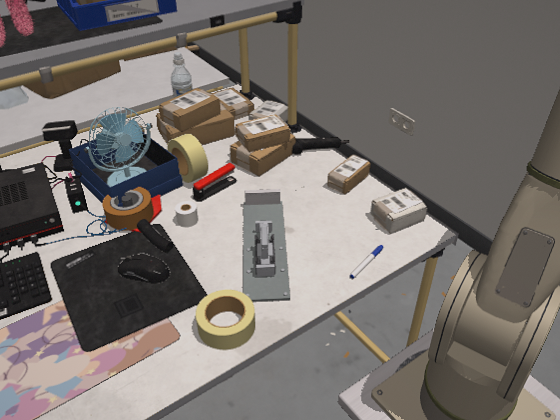

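The top view shows the gauge plate running from (210,270) to the fence at (272,177). The stop arm's handle is near (234,236), the brown long parcel is at (362,190), the wide parcel at (366,260) and the tape roll at (171,279).

```bash
cat > m.py <<'E'
from h import *
def reg(W,box,z0,z1,name):
    u0,v0,u1,v1=box; P=W[v0:v1,u0:u1].reshape(-1,3); P=P[(P[:,2]>z0)&(P[:,2]<z1)]
    r=cv2.minAreaRect(P[:,:2].astype(np.float32)); 
    pc=P.mean(0); ev,V=np.linalg.eigh(np.cov((P-pc)[:,:2].T))
    print(name,len(P),"mean",pc.round(1),"rect",np.round(r[0],1),np.round(r[1],1),round(r[2],1),"pca",np.degrees(np.arctan2(V[1,1],V[0,1])).round(2))
    return P
if __name__=="__main__":
    W=np.load("top0.npz")["W"]
    print(np.nanmedian(W[290:300,210:260,2]))
    reg(W,(190,160,292,288),6,15,"plate"); reg(W,(190,160,292,288),40,54,"fence?")
    reg(W,(250,160,292,190),40,56,"fence"); reg(W,(190,190,260,288),70,90,"handle")
    reg(W,(190,190,262,288),36,48,"bar")
    reg(W,(330,165,395,215),40,56,"long"); reg(W,(330,230,395,285),45,62,"wide"); reg(W,(140,250,200,305),40,56,"tape")
    W=np.load("scene0.npz")["W"]
    reg(W,(235,180,295,305),70,90,"s handle"); reg(W,(235,180,295,210),44,56,"s fence"); reg(W,(235,180,295,305),7,13,"s plate")
    reg(W,(320,145,372,200),44,56,"s long")
E
python3 m.py; python3 -c "
import cv2;i=cv2.imread('pics/top0.png')[155:295,185:395];cv2.imwrite('pics/crop.png',cv2.resize(i,None,fx=3.8,fy=3.8,interpolation=2))"
```

```text
-0.3363823870482534
plate 3184 mean [541.8  50.5   9.7] rect [557.7  56.4] [353. 275.] 0.6 pca 147.43
fence? 687 mean [561.   49.2  45.2] rect [545.7  55.5] [245.1 345.2] 86.6 pca 151.62
fence 158 mean [674.7 -35.1  48.6] rect [675.3 -35.5] [89.2 12.9] 57.7 pca 57.26
handle 132 mean [501.9  75.6  86.3] rect [501.8  77. ] [15.6 59.6] 54.1 pca 145.41
bar 481 mean [514.2  69.   43.2] rect [478.9  99.4] [ 58.  262.4] 49.8 pca 142.52
long 964 mean [ 627.6 -282.6   46.9] rect [ 628.4 -283.3] [ 60.8 124.6] 14.3 pca 104.2
wide 1359 mean [ 439.3 -279.5   52. ] rect [ 439.8 -280.2] [115.2  86. ] 82.9 pca 82.41
tape 895 mean [399.1 240.   46.4] rect [400.1 240.9] [115.2 114.9] 89.5 pca 95.84
s handle 149 mean [492.5  85.2  83.8] rect [497.7  81. ] [13.1 63.3] 55.9 pca 146.97
s fence 131 mean [673.7 -29.8  46.7] rect [674.  -30.5] [88.5 18.7] 56.8 pca 56.85
s plate 2119 mean [519.3  68.8   8.7] rect [540.2  54.1] [ 98.4 331.1] 57.5 pca 148.28
s long 334 mean [ 625.4 -278.1   45.9] rect [ 622.2 -278.3] [ 57.1 123. ] 15.0 pca 106.82
```

View pics/crop.png

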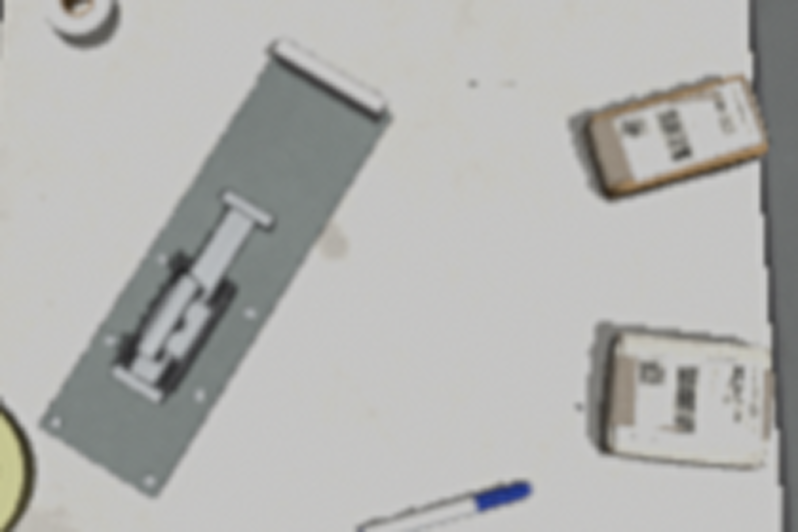

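The crop confirms the arm is seated with its long end towards the fence and the handle over the pin. The brown long parcel is at the upper right, about 14° off the axes. Averaging both cameras gives gauge yaw ≈ -32.6° and the pin at ≈ (499.5, 78.5).

```bash
cat > go.py <<'E'
import sys
from h import *
# go.py x y z yaw : turn first (deg about tool z), then shift in tool units at that yaw
x,y,z,yaw=map(float,sys.argv[1:5]); s=state(); r=s["ee_rot"]; p=s["tcp_pos"]
a=np.radians(yaw); d=np.array([x,y,z])-p
print("t",s["t"],"pos",p.round(1),"rot",r.round(2),"F",s["contact_force"].round(1),"j7",s["joint_pos"][[0,6]].round(1))
print("az total units",round(-(yaw-r[2])/5,3),"shift units",(np.array([d[0]*np.cos(a)+d[1]*np.sin(a),d[0]*np.sin(a)-d[1]*np.cos(a),-d[2]])/50).round(3))
E
python3 go.py 499.5 78.5 150 -32.6
```

```text
t 0.1 pos [ 183.9 -597.   230.6] rot [-179.93    0.     17.12] F [-0.4 -0.1 -0.8] j7 [71.6 -5.1]
az total units 9.944 shift units [ -1.961 -14.783   1.612]
```

>>> arm_command:
  plan:
    - {"az": 0.994}
    - {"az": 0.994}
    - {"az": 0.994}
    - {"az": 0.994}
    - {"az": 0.994}
    - {"az": 0.994}
    - {"az": 0.994}
    - {"az": 0.994}
    - {"az": 0.994}
    - {"az": 0.994}
    - {}
  grip: 1.0

```text
validation failed for argument at $.pl...
```

```bash
python3 go.py 499.5 78.5 150 -32.6
```

```text
t 0.1 pos [ 183.9 -597.   230.6] rot [-179.93    0.     17.12] F [-0.4 -0.1 -0.8] j7 [71.6 -5.1]
az total units 9.944 shift units [ -1.961 -14.783   1.612]
```

>>> arm_command:
  plan:
    - {"az": 0.994}
    - {"az": 0.994}
    - {"az": 0.994}
    - {"az": 0.994}
    - {"az": 0.994}
    - {"az": 0.994}
    - {"az": 0.994}
    - {"az": 0.994}
    - {"az": 0.994}
    - {"az": 0.994}
    - {"az": 0}
  grip: 1.0

```text
validation failed for argument at $.pl...
```

>>> arm_command:
  plan:
    - {"tx": 0, "ty": 0, "tz": 0, "ax": 0, "ay": 0, "az": 0.994}
    - {"tx": 0, "ty": 0, "tz": 0, "ax": 0, "ay": 0, "az": 0.994}
    - {"tx": 0, "ty": 0, "tz": 0, "ax": 0, "ay": 0, "az": 0.994}
    - {"tx": 0, "ty": 0, "tz": 0, "ax": 0, "ay": 0, "az": 0.994}
    - {"tx": 0, "ty": 0, "tz": 0, "ax": 0, "ay": 0, "az": 0.994}
    - {"tx": 0, "ty": 0, "tz": 0, "ax": 0, "ay": 0, "az": 0.994}
    - {"tx": 0, "ty": 0, "tz": 0, "ax": 0, "ay": 0, "az": 0.994}
    - {"tx": 0, "ty": 0, "tz": 0, "ax": 0, "ay": 0, "az": 0.994}
    - {"tx": 0, "ty": 0, "tz": 0, "ax": 0, "ay": 0, "az": 0.994}
    - {"tx": 0, "ty": 0, "tz": 0, "ax": 0, "ay": 0, "az": 0.994}

```text
t: 1.35
tcp_pos: [183.9, -597.1, 230.9]
ee_rot: [-180.0, 0.0, -32.7]
contact_force: [0.1, 0.1, -0.6]
gripper_width: 1.0
grip_force: 0.0
```

>>> arm_command:
  plan:
    - {"tx": -0.109, "ty": -0.821, "tz": 0.09, "ax": 0, "ay": 0, "az": 0}
    - {"tx": -0.109, "ty": -0.821, "tz": 0.09, "ax": 0, "ay": 0, "az": 0}
    - {"tx": -0.109, "ty": -0.821, "tz": 0.09, "ax": 0, "ay": 0, "az": 0}
    - {"tx": -0.109, "ty": -0.821, "tz": 0.09, "ax": 0, "ay": 0, "az": 0}
    - {"tx": -0.109, "ty": -0.821, "tz": 0.09, "ax": 0, "ay": 0, "az": 0}
    - {"tx": -0.109, "ty": -0.821, "tz": 0.09, "ax": 0, "ay": 0, "az": 0}
    - {"tx": -0.109, "ty": -0.821, "tz": 0.09, "ax": 0, "ay": 0, "az": 0}
    - {"tx": -0.109, "ty": -0.821, "tz": 0.09, "ax": 0, "ay": 0, "az": 0}
    - {"tx": -0.109, "ty": -0.821, "tz": 0.09, "ax": 0, "ay": 0, "az": 0}
    - {"tx": -0.109, "ty": -0.821, "tz": 0.09, "ax": 0, "ay": 0, "az": 0}
    - {"tx": -0.109, "ty": -0.821, "tz": 0.09, "ax": 0, "ay": 0, "az": 0}
    - {"tx": -0.109, "ty": -0.821, "tz": 0.09, "ax": 0, "ay": 0, "az": 0}
    - {"tx": -0.109, "ty": -0.821, "tz": 0.09, "ax": 0, "ay": 0, "az": 0}
    - {"tx": -0.109, "ty": -0.821, "tz": 0.09, "ax": 0, "ay": 0, "az": 0}
    - {"tx": -0.109, "ty": -0.821, "tz": 0.09, "ax": 0, "ay": 0, "az": 0}
    - {"tx": -0.109, "ty": -0.821, "tz": 0.09, "ax": 0, "ay": 0, "az": 0}
    - {"tx": -0.109, "ty": -0.821, "tz": 0.09, "ax": 0, "ay": 0, "az": 0}
    - {"tx": -0.109, "ty": -0.821, "tz": 0.09, "ax": 0, "ay": 0, "az": 0}
    - {"tx": 0, "ty": 0, "tz": 0, "ax": 0, "ay": 0, "az": 0}
    - {"tx": 0, "ty": 0, "tz": 0, "ax": 0, "ay": 0, "az": 0}

```text
t: 3.85
tcp_pos: [498.9, 77.6, 149.9]
ee_rot: [180.0, 0.0, -32.6]
contact_force: [-0.3, -0.6, 0.6]
gripper_width: 1.0
grip_force: 0.0
```

```bash
python3 go.py 499.5 78.5 62.5 -32.6
```

```text
t 3.85 pos [498.9  77.6 149.9] rot [ 1.7995e+02  3.0000e-02 -3.2580e+01] F [-0.3 -0.6  0.6] j7 [  20.9 -142.4]
az total units 0.003 shift units [ 1.000e-03 -2.200e-02  1.748e+00]
```

>>> arm_command:
  plan:
    - {"tx": 0, "ty": -0.022, "tz": 0.35, "ax": 0, "ay": 0, "az": 0}
    - {"tx": 0, "ty": 0, "tz": 0.35, "ax": 0, "ay": 0, "az": 0}
    - {"tx": 0, "ty": 0, "tz": 0.35, "ax": 0, "ay": 0, "az": 0}
    - {"tx": 0, "ty": 0, "tz": 0.35, "ax": 0, "ay": 0, "az": 0}
    - {"tx": 0, "ty": 0, "tz": 0.35, "ax": 0, "ay": 0, "az": 0}
    - {"tx": 0, "ty": 0, "tz": 0, "ax": 0, "ay": 0, "az": 0}

```text
t: 4.6
tcp_pos: [498.8, 79.0, 61.2]
ee_rot: [179.9, 0.1, -32.6]
contact_force: [-0.2, 0.7, -0.1]
gripper_width: 1.0
grip_force: 0.0
```

Run:
```python
from h import *
s=state();print(s["tcp_pos"],s["contact_force"])
c=capture("scene");save(c,"s1"); i=cv2.imread("pics/s1.png")[165:315,205:325]; cv2.imwrite("pics/s1c.png",cv2.resize(i,None,fx=4,fy=4,interpolation=2))
```

```text
[498.81848222  78.96975062  61.24402652] [-0.20706109  0.68396275 -0.1052384 ]
```

View pics/s1c.png

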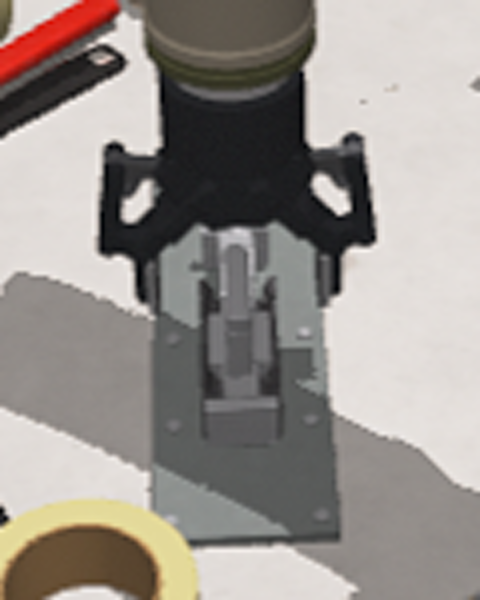

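The open fingers straddle the handle, which sits midway between them at crop (238,270). Closing now.

>>> arm_command:
  plan:
    - {"tx": 0, "ty": 0, "tz": 0, "ax": 0, "ay": 0, "az": 0}
    - {"tx": 0, "ty": 0, "tz": 0, "ax": 0, "ay": 0, "az": 0}
    - {"tx": 0, "ty": 0, "tz": 0, "ax": 0, "ay": 0, "az": 0}
    - {"tx": 0, "ty": 0, "tz": 0, "ax": 0, "ay": 0, "az": 0}
    - {"tx": 0, "ty": 0, "tz": 0, "ax": 0, "ay": 0, "az": 0}
    - {"tx": 0, "ty": 0, "tz": 0, "ax": 0, "ay": 0, "az": 0}
    - {"tx": 0, "ty": 0, "tz": 0, "ax": 0, "ay": 0, "az": 0}
    - {"tx": 0, "ty": 0, "tz": 0, "ax": 0, "ay": 0, "az": 0}
  grip: 0.0

```text
t: 5.65
tcp_pos: [500.1, 79.2, 63.1]
ee_rot: [-180.0, -0.0, -32.6]
contact_force: [-0.8, 0.5, 6.2]
gripper_width: 0.151
grip_force: 59.5
```

```bash
python3 go.py 499.5 78.5 62.5 -32.6; python3 -c "
from h import *
print(state()['torque'])"
```

```text
t 5.65 pos [500.1  79.2  63.1] rot [-1.7998e+02 -3.0000e-02 -3.2580e+01] F [-0.8  0.5  6.2] j7 [  17.6 -146.4]
az total units 0.004 shift units [-0.003  0.018  0.013]
[0.03662223 0.17245963 0.04663675]
```

>>> arm_command:
  plan:
    - {"tx": 0, "ty": 0, "tz": -0.1, "ax": 0, "ay": 0, "az": 0}
    - {"tx": 0, "ty": 0, "tz": -0.15, "ax": 0, "ay": 0, "az": 0}
    - {"tx": 0, "ty": 0, "tz": -0.15, "ax": 0, "ay": 0, "az": 0}
    - {"tx": 0, "ty": 0, "tz": -0.15, "ax": 0, "ay": 0, "az": 0}
    - {"tx": 0, "ty": 0, "tz": -0.15, "ax": 0, "ay": 0, "az": 0}
    - {"tx": 0, "ty": 0, "tz": -0.15, "ax": 0, "ay": 0, "az": 0}
    - {"tx": 0, "ty": 0, "tz": -0.15, "ax": 0, "ay": 0, "az": 0}
    - {"tx": 0, "ty": 0, "tz": 0, "ax": 0, "ay": 0, "az": 0}
    - {"tx": 0, "ty": 0, "tz": 0, "ax": 0, "ay": 0, "az": 0}

```text
t: 6.78
tcp_pos: [499.7, 79.0, 112.6]
ee_rot: [180.0, 0.0, -32.6]
contact_force: [0.3, 0.7, -2.1]
gripper_width: 0.15
grip_force: 58.6
```

```bash
python3 go.py 499.5 78.5 112.5 147.4
python3 - <<'E'
from h import *
for n in("top","scene"):
    c=capture(n); save(c,n+"2"); np.savez(n+"2.npz",W=world(c),c=c["color"])
a=cv2.imread("pics/top2.png")[155:295,185:325];b=cv2.imread("pics/scene2.png")[165:305,205:345]
cv2.imwrite("pics/2.png",cv2.resize(np.hstack([a,b]),None,fx=2.8,fy=2.8,interpolation=2))
E
```

```text
t 6.775 pos [499.7  79.  112.6] rot [179.99   0.   -32.58] F [ 0.3  0.7 -2.1] j7 [  19.  -143.9]
az total units -35.996 shift units [-0.002 -0.01   0.002]
```

View pics/2.png

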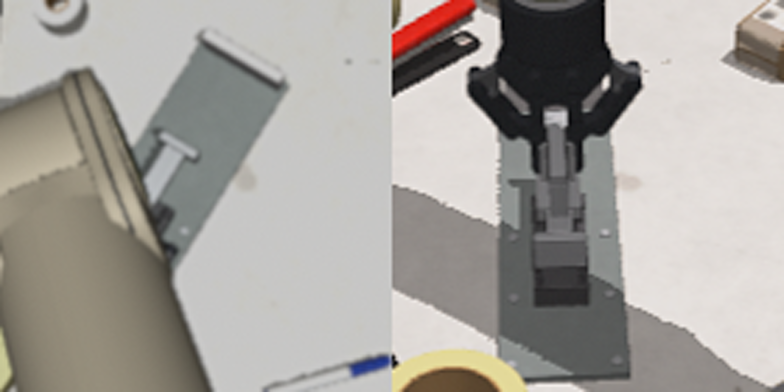

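The left (top) view has the long-end pad near crop (178,145), still pointing at the fence. The right (scene) view shows the arm lifted clear and level in the fingers. Turning it 180° now.

>>> arm_command:
  plan:
    - {"tx": 0, "ty": 0, "tz": 0, "ax": 0, "ay": 0, "az": -1}
    - {"tx": 0, "ty": 0, "tz": 0, "ax": 0, "ay": 0, "az": -1}
    - {"tx": 0, "ty": 0, "tz": 0, "ax": 0, "ay": 0, "az": -1}
    - {"tx": 0, "ty": 0, "tz": 0, "ax": 0, "ay": 0, "az": -1}
    - {"tx": 0, "ty": 0, "tz": 0, "ax": 0, "ay": 0, "az": -1}
    - {"tx": 0, "ty": 0, "tz": 0, "ax": 0, "ay": 0, "az": -1}
    - {"tx": 0, "ty": 0, "tz": 0, "ax": 0, "ay": 0, "az": -1}
    - {"tx": 0, "ty": 0, "tz": 0, "ax": 0, "ay": 0, "az": -1}
    - {"tx": 0, "ty": 0, "tz": 0, "ax": 0, "ay": 0, "az": -1}
    - {"tx": 0, "ty": 0, "tz": 0, "ax": 0, "ay": 0, "az": -1}
    - {"tx": 0, "ty": 0, "tz": 0, "ax": 0, "ay": 0, "az": -1}
    - {"tx": 0, "ty": 0, "tz": 0, "ax": 0, "ay": 0, "az": -1}
    - {"tx": 0, "ty": 0, "tz": 0, "ax": 0, "ay": 0, "az": -1}
    - {"tx": 0, "ty": 0, "tz": 0, "ax": 0, "ay": 0, "az": -1}
    - {"tx": 0, "ty": 0, "tz": 0, "ax": 0, "ay": 0, "az": -1}
    - {"tx": 0, "ty": 0, "tz": 0, "ax": 0, "ay": 0, "az": -1}
    - {"tx": 0, "ty": 0, "tz": 0, "ax": 0, "ay": 0, "az": -1}
    - {"tx": 0, "ty": 0, "tz": 0, "ax": 0, "ay": 0, "az": -1}

```text
t: 9.12
tcp_pos: [499.7, 79.0, 112.6]
ee_rot: [-180.0, 0.0, 57.6]
contact_force: [0.6, -0.3, -2.2]
gripper_width: 0.153
grip_force: 58.6
```

>>> arm_command:
  plan:
    - {"tx": 0, "ty": 0, "tz": 0, "ax": 0, "ay": 0, "az": -1}
    - {"tx": 0, "ty": 0, "tz": 0, "ax": 0, "ay": 0, "az": -1}
    - {"tx": 0, "ty": 0, "tz": 0, "ax": 0, "ay": 0, "az": -1}
    - {"tx": 0, "ty": 0, "tz": 0, "ax": 0, "ay": 0, "az": -1}
    - {"tx": 0, "ty": 0, "tz": 0, "ax": 0, "ay": 0, "az": -1}
    - {"tx": 0, "ty": 0, "tz": 0, "ax": 0, "ay": 0, "az": -1}
    - {"tx": 0, "ty": 0, "tz": 0, "ax": 0, "ay": 0, "az": -1}
    - {"tx": 0, "ty": 0, "tz": 0, "ax": 0, "ay": 0, "az": -1}
    - {"tx": 0, "ty": 0, "tz": 0, "ax": 0, "ay": 0, "az": -1}
    - {"tx": 0, "ty": 0, "tz": 0, "ax": 0, "ay": 0, "az": -1}
    - {"tx": 0, "ty": 0, "tz": 0, "ax": 0, "ay": 0, "az": -1}
    - {"tx": 0, "ty": 0, "tz": 0, "ax": 0, "ay": 0, "az": -1}
    - {"tx": 0, "ty": 0, "tz": 0, "ax": 0, "ay": 0, "az": -1}
    - {"tx": 0, "ty": 0, "tz": 0, "ax": 0, "ay": 0, "az": -1}
    - {"tx": 0, "ty": 0, "tz": 0, "ax": 0, "ay": 0, "az": -1}
    - {"tx": 0, "ty": 0, "tz": 0, "ax": 0, "ay": 0, "az": -1}
    - {"tx": 0, "ty": 0, "tz": 0, "ax": 0, "ay": 0, "az": -1}
    - {"tx": 0, "ty": 0, "tz": 0, "ax": 0, "ay": 0, "az": -1}
    - {"tx": 0, "ty": 0, "tz": 0, "ax": 0, "ay": 0, "az": 0}
    - {"tx": 0, "ty": 0, "tz": 0, "ax": 0, "ay": 0, "az": 0}

```text
t: 11.62
tcp_pos: [499.8, 79.0, 112.7]
ee_rot: [-180.0, -0.0, 147.3]
contact_force: [0.1, -0.4, -2.7]
gripper_width: 0.153
grip_force: 58.6
```

```bash
python3 go.py 499.5 78.5 112.5 147.4
python3 - <<'E'
from h import *
for n in("top","scene"):
    c=capture(n); save(c,n+"3"); np.savez(n+"3.npz",W=world(c),c=c["color"])
a=cv2.imread("pics/top3.png")[155:295,185:325];b=cv2.imread("pics/scene3.png")[165:305,205:345]
cv2.imwrite("pics/3.png",cv2.resize(np.hstack([a,b]),None,fx=2.8,fy=2.8,interpolation=2))
# gauge-frame extents of the arm's visible top faces, before lift (z~44), lifted long end (z~94), turned (z~94)
a=np.radians(-32.6);P=np.array([499.5,78.5])
def ext(f,z0,z1,xlo,xhi):
    W=np.load(f)["W"].reshape(-1,3); W=W[(W[:,2]>z0)&(W[:,2]<z1)]; d=W[:,:2]-P
    g=np.c_[d@[np.cos(a),np.sin(a)],d@[-np.sin(a),np.cos(a)]]; k=(g[:,0]>xlo)&(g[:,0]<xhi)&(abs(g[:,1])<26); g=g[k]
    if len(g)>5: print(f,len(g),"x",np.percentile(g[:,0],[1,50,99]).round(1),"y",np.percentile(g[:,1],[2,50,98]).round(1),"z",np.median(W[k,2]).round(1))
for n in("top","scene"):
    ext(n+"0.npz",40,50,80,130); ext(n+"0.npz",40,50,-80,-46); ext(n+"2.npz",88,100,80,130); ext(n+"2.npz",88,100,-80,-46)
    ext(n+"3.npz",88,100,40,90); ext(n+"3.npz",88,100,-130,-80); ext(n+"0.npz",40,54,190,230); ext(n+"3.npz",40,54,190,230)
E
```

```text
t 11.625 pos [499.8  79.  112.7] rot [-179.99   -0.    147.3 ] F [ 0.1 -0.4 -2.7] j7 [42.1 25.9]
az total units -0.02 shift units [ 0.    -0.011  0.004]
top0.npz 77 x [ 80.4  93.6 101.4] y [-18.2  -1.4  16.6] z 43.1
top0.npz 27 x [-50.9 -48.5 -46.2] y [-19.5  -2.4  17.7] z 43.8
top2.npz 87 x [ 80.3  93.5 101. ] y [-18.1  -0.3  16.7] z 92.4
top3.npz 18 x [43.8 48.3 52.3] y [-20.3 -14.9  -7.5] z 93.2
top0.npz 90 x [203.1 209.  215.5] y [-24.1  -0.3  24.1] z 48.9
top3.npz 92 x [202.9 208.3 215.2] y [-25.2  -0.1  24.8] z 48.9
scene0.npz 57 x [80.4 90.2 97.7] y [-16.9  -0.4  20.6] z 41.7
scene0.npz 58 x [-59.1 -52.2 -46.2] y [-16.1   1.2  20.6] z 41.5
scene2.npz 29 x [80.7 90.2 96.4] y [-6.5  0.6  9.8] z 91.2
scene2.npz 80 x [-58.6 -53.3 -46. ] y [-16.6   2.3  19.9] z 90.9
scene3.npz 134 x [-106.7  -98.   -80.4] y [-16.6   1.4  19.7] z 91.0
scene0.npz 96 x [196.8 203.3 213.5] y [-24.1   1.1  23.9] z 45.4
```

View pics/3.png

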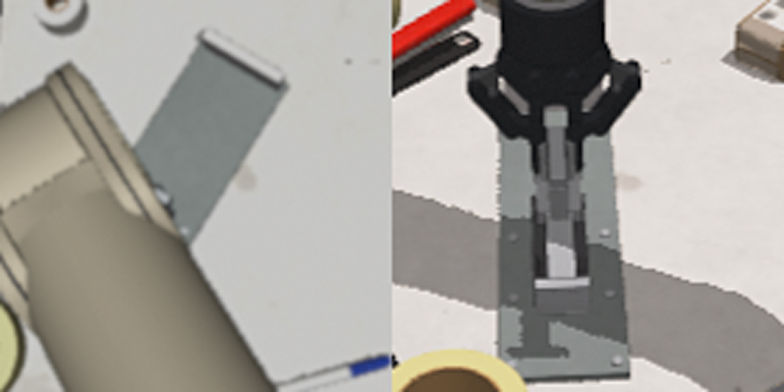

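Comparing the same pads before and after in each camera, the arm's hole sits about 2.8 mm towards -x of the pin. In the right (scene) view the long end now points away from the fence, near crop (562,285). I'll shift it by that amount and lower in stages while watching the force.

>>> arm_command:
  plan:
    - {"tx": -0.055, "ty": 0, "tz": 0.1, "ax": 0, "ay": 0, "az": 0}
    - {"tx": 0, "ty": 0, "tz": 0.15, "ax": 0, "ay": 0, "az": 0}
    - {"tx": 0, "ty": 0, "tz": 0.15, "ax": 0, "ay": 0, "az": 0}
    - {"tx": 0, "ty": 0, "tz": 0.1, "ax": 0, "ay": 0, "az": 0}
    - {"tx": 0, "ty": 0, "tz": 0.05, "ax": 0, "ay": 0, "az": 0}
    - {"tx": 0, "ty": 0, "tz": 0.05, "ax": 0, "ay": 0, "az": 0}
    - {"tx": 0, "ty": 0, "tz": 0, "ax": 0, "ay": 0, "az": 0}

```text
t: 12.6
tcp_pos: [502.1, 77.6, 82.7]
ee_rot: [-180.0, 0.0, 147.4]
contact_force: [0.3, 0.9, -3.0]
gripper_width: 0.149
grip_force: 58.6
```

>>> arm_command:
  plan:
    - {"tx": 0, "ty": 0, "tz": 0.05, "ax": 0, "ay": 0, "az": 0}
    - {"tx": 0, "ty": 0, "tz": 0.05, "ax": 0, "ay": 0, "az": 0}
    - {"tx": 0, "ty": 0, "tz": 0.04, "ax": 0, "ay": 0, "az": 0}
    - {"tx": 0, "ty": 0, "tz": 0, "ax": 0, "ay": 0, "az": 0}

```text
t: 13.1
tcp_pos: [502.3, 77.4, 75.7]
ee_rot: [180.0, 0.0, 147.4]
contact_force: [2.2, -0.9, -3.0]
gripper_width: 0.15
grip_force: 58.5
```

>>> arm_command:
  plan:
    - {"tx": -0.02, "ty": 0, "tz": 0, "ax": 0, "ay": 0, "az": 0}
    - {"tx": 0, "ty": 0, "tz": 0.05, "ax": 0, "ay": 0, "az": 0}
    - {"tx": 0, "ty": 0, "tz": 0.05, "ax": 0, "ay": 0, "az": 0}
    - {"tx": 0, "ty": 0, "tz": 0.05, "ax": 0, "ay": 0, "az": 0}
    - {"tx": 0, "ty": 0, "tz": 0, "ax": 0, "ay": 0, "az": 0}

```text
t: 13.72
tcp_pos: [502.8, 77.0, 68.1]
ee_rot: [-180.0, -0.0, 147.4]
contact_force: [-0.5, 0.4, -3.0]
gripper_width: 0.153
grip_force: 58.6
```

Lateral force is near zero, so I'll lower the last 5.5 mm.

>>> arm_command:
  plan:
    - {"tx": 0, "ty": 0, "tz": 0.04, "ax": 0, "ay": 0, "az": 0}
    - {"tx": 0, "ty": 0, "tz": 0.04, "ax": 0, "ay": 0, "az": 0}
    - {"tx": 0, "ty": 0, "tz": 0.02, "ax": 0, "ay": 0, "az": 0}
    - {"tx": 0, "ty": 0, "tz": 0, "ax": 0, "ay": 0, "az": 0}

```text
t: 14.22
tcp_pos: [503.0, 77.1, 63.3]
ee_rot: [-180.0, 0.0, 147.4]
contact_force: [-0.5, 0.2, -3.3]
gripper_width: 0.149
grip_force: 58.7
```

>>> arm_command:
  plan:
    - {"tx": 0, "ty": 0, "tz": 0.01, "ax": 0, "ay": 0, "az": 0}
    - {"tx": 0, "ty": 0, "tz": 0.01, "ax": 0, "ay": 0, "az": 0}
    - {"tx": 0, "ty": 0, "tz": 0, "ax": 0, "ay": 0, "az": 0}

```text
t: 14.6
tcp_pos: [503.1, 77.1, 63.1]
ee_rot: [-180.0, 0.0, 147.4]
contact_force: [-4.7, -1.2, 11.4]
gripper_width: 0.15
grip_force: 60.5
```

Seated: z force is +11 N at the original seated height. Releasing and rising.

>>> arm_command:
  plan:
    - {"tx": 0, "ty": 0, "tz": 0, "ax": 0, "ay": 0, "az": 0}
    - {"tx": 0, "ty": 0, "tz": 0, "ax": 0, "ay": 0, "az": 0}
    - {"tx": 0, "ty": 0, "tz": 0, "ax": 0, "ay": 0, "az": 0}
    - {"tx": 0, "ty": 0, "tz": 0, "ax": 0, "ay": 0, "az": 0}
    - {"tx": 0, "ty": 0, "tz": 0, "ax": 0, "ay": 0, "az": 0}
    - {"tx": 0, "ty": 0, "tz": 0, "ax": 0, "ay": 0, "az": 0}
    - {"tx": 0, "ty": 0, "tz": -0.3, "ax": 0, "ay": 0, "az": 0}
    - {"tx": 0, "ty": 0, "tz": -0.5, "ax": 0, "ay": 0, "az": 0}
    - {"tx": 0, "ty": 0, "tz": -0.6, "ax": 0, "ay": 0, "az": 0}
    - {"tx": 0, "ty": 0, "tz": -0.6, "ax": 0, "ay": 0, "az": 0}
    - {"tx": 0, "ty": 0, "tz": 0, "ax": 0, "ay": 0, "az": 0.9}
    - {"tx": 0, "ty": 0, "tz": 0, "ax": 0, "ay": 0, "az": 0.9}
    - {"tx": 0, "ty": 0, "tz": 0, "ax": 0, "ay": 0, "az": 0.96}
    - {"tx": 0, "ty": 0, "tz": 0, "ax": 0, "ay": 0, "az": 0.96}
    - {"tx": 0, "ty": 0, "tz": 0, "ax": 0, "ay": 0, "az": 0.96}
    - {"tx": 0, "ty": 0, "tz": 0, "ax": 0, "ay": 0, "az": 0.96}
    - {"tx": 0, "ty": 0, "tz": 0, "ax": 0, "ay": 0, "az": 0.96}
    - {"tx": 0, "ty": 0, "tz": 0, "ax": 0, "ay": 0, "az": 0.96}
    - {"tx": 0, "ty": 0, "tz": 0, "ax": 0, "ay": 0, "az": 0.96}
    - {"tx": 0, "ty": 0, "tz": 0, "ax": 0, "ay": 0, "az": 0}
  grip: 1.0

```text
t: 17.1
tcp_pos: [503.1, 77.3, 163.1]
ee_rot: [180.0, 0.0, 104.9]
contact_force: [-0.9, -0.0, -0.3]
gripper_width: 1.001
grip_force: 0.0
```

```bash
python3 go.py 627.5 -280 150 104.5
```

```text
t 17.1 pos [503.1  77.3 163.1] rot [1.7996e+02 2.0000e-02 1.0487e+02] F [-0.9 -0.  -0.3] j7 [ 39.1 -10.2]
az total units 0.074 shift units [-7.541  0.62   0.263]
```

>>> arm_command:
  plan:
    - {"tx": -0.758, "ty": 0.062, "tz": 0, "ax": 0, "ay": 0, "az": 0.01}
    - {"tx": -0.758, "ty": 0.062, "tz": 0, "ax": 0, "ay": 0, "az": 0.01}
    - {"tx": -0.758, "ty": 0.062, "tz": 0, "ax": 0, "ay": 0, "az": 0.01}
    - {"tx": -0.758, "ty": 0.062, "tz": 0, "ax": 0, "ay": 0, "az": 0.01}
    - {"tx": -0.758, "ty": 0.062, "tz": 0, "ax": 0, "ay": 0, "az": 0.01}
    - {"tx": -0.758, "ty": 0.062, "tz": 0, "ax": 0, "ay": 0, "az": 0.01}
    - {"tx": -0.758, "ty": 0.062, "tz": 0, "ax": 0, "ay": 0, "az": 0.01}
    - {"tx": -0.758, "ty": 0.062, "tz": 0, "ax": 0, "ay": 0, "az": 0.01}
    - {"tx": -0.758, "ty": 0.062, "tz": 0, "ax": 0, "ay": 0, "az": 0.01}
    - {"tx": -0.758, "ty": 0.062, "tz": 0, "ax": 0, "ay": 0, "az": 0.01}
    - {"tx": 0, "ty": 0, "tz": 0, "ax": 0, "ay": 0, "az": 0}
    - {"tx": 0, "ty": 0, "tz": 0, "ax": 0, "ay": 0, "az": 0}

```text
t: 18.6
tcp_pos: [628.5, -281.2, 162.5]
ee_rot: [180.0, -0.1, 104.4]
contact_force: [-0.5, 0.3, -0.4]
gripper_width: 0.995
grip_force: 0.0
```

```bash
python3 go.py 628 -282 20 104.3;  python3 - <<'E'
from h import *
c=capture("scene"); save(c,"scene4");np.savez("scene4.npz",W=world(c),c=c["color"]);d=capture("top");save(d,"top4");np.savez("top4.npz",W=world(d),c=d["color"])
a=c["color"][150:310,200:400][...,::-1];b=d["color"][155:315,185:385][...,::-1]
cv2.imwrite("pics/4.png",cv2.resize(np.hstack([b,a]),None,fx=2,fy=2,interpolation=2))
from m import reg
W=np.load("top4.npz")["W"]
reg(W,(250,160,292,190),40,56,"fence"); reg(W,(190,190,260,288),78,92,"handle"); reg(W,(190,160,292,288),6,14,"plate")
a=np.radians(-32.6);P=np.array([501.,77.])
def ext(W,z0,z1,xlo,xhi):
    W=W.reshape(-1,3); W=W[(W[:,2]>z0)&(W[:,2]<z1)]; d=W[:,:2]-P
    g=np.c_[d@[np.cos(a),np.sin(a)],d@[-np.sin(a),np.cos(a)]]; k=(g[:,0]>xlo)&(g[:,0]<xhi)&(abs(g[:,1])<26); g=g[k]
    if len(g)>5: print(len(g),"x",np.percentile(g[:,0],[1,50,99]).round(1),"y",np.percentile(g[:,1],[2,50,98]).round(1),"z",np.median(W[k,2]).round(1))
for n in("top0","top4","scene0","scene4"):
    print(n); W=np.load(n+".npz")["W"]; ext(W,40,50,47,130); ext(W,40,50,-130,-47); ext(W,40,54,190,230); ext(W,78,92,-60,60)
E
```

```text
t 18.6 pos [ 628.5 -281.2  162.5] rot [ 1.7997e+02 -5.0000e-02  1.0442e+02] F [-0.5  0.3 -0.4] j7 [50.4 19.2]
az total units 0.024 shift units [-0.013 -0.015  2.851]
fence 158 mean [674.9 -34.9  48.7] rect [675.4 -35.3] [89.9 12.6] 56.9 pca 57.41
handle 131 mean [500.8  76.6  87. ] rect [501.4  77. ] [14.9 58.8] 54.4 pca 145.12
plate 3116 mean [547.3  46.4   9.6] rect [543.5  57. ] [251.5 351. ] 84.5 pca 147.51
top0
158 x [47.9 77.1 99.1] y [-17.2  -1.5  16.1] z 43.3
33 x [-53.  -50.3 -47.2] y [-18.9  -2.   19.2] z 43.8
91 x [201.1 206.5 213.5] y [-24.1  -0.3  24.5] z 48.9
131 x [-28.3   0.6  29.8] y [-7.5 -0.5  7.1] z 87.2
top4
38 x [47.2 50.6 54. ] y [-20.1  -2.1  17.1] z 43.1
174 x [-98.5 -77.3 -48. ] y [-16.9   0.1  16.6] z 43.4
90 x [201.4 206.4 213.5] y [-24.2   0.3  24.9] z 49.2
131 x [-28.3  -0.1  28.7] y [-7.6 -0.7  6.9] z 87.3
scene0
81 x [49.  84.1 95.6] y [-15.4   4.5  21.1] z 41.8
62 x [-61.1 -54.  -47.4] y [-15.8   1.6  21.1] z 41.6
98 x [194.4 201.2 211.4] y [-24.    0.3  24.3] z 45.4
129 x [-35.1  -8.9  26.2] y [-4.2  2.3  8.5] z 85.7
scene4
12 x [47.1 48.5 51.4] y [-14.7  -5.9  20.7] z 41.6
197 x [-105.4  -81.7  -48. ] y [-13.7   2.7  19.8] z 42.1
93 x [194.5 201.1 211.9] y [-23.8  -0.8  24.3] z 46.3
133 x [-35.7  -9.6  26.2] y [-4.3  2.3  8.5] z 85.2
```

View pics/4.png

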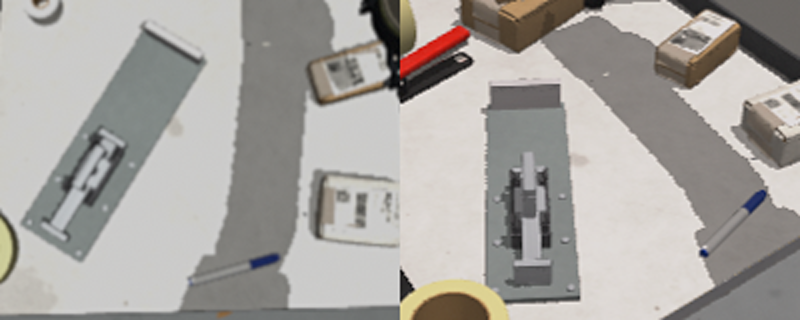

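The left (top) view shows the arm seated, with the short pad at (112,138) facing the fence and the long pad at (57,232). Heights match the start. Next, the parcel: descending to TCP z ≈ 8.

>>> arm_command:
  plan:
    - {"tx": -0.013, "ty": -0.015, "tz": 0.5, "ax": 0, "ay": 0, "az": 0.02}
    - {"tx": 0, "ty": 0, "tz": 0.5, "ax": 0, "ay": 0, "az": 0}
    - {"tx": 0, "ty": 0, "tz": 0.5, "ax": 0, "ay": 0, "az": 0}
    - {"tx": 0, "ty": 0, "tz": 0.5, "ax": 0, "ay": 0, "az": 0}
    - {"tx": 0, "ty": 0, "tz": 0.4, "ax": 0, "ay": 0, "az": 0}
    - {"tx": 0, "ty": 0, "tz": 0.4, "ax": 0, "ay": 0, "az": 0}
    - {"tx": 0, "ty": 0, "tz": 0.28, "ax": 0, "ay": 0, "az": 0}
    - {"tx": 0, "ty": 0, "tz": 0, "ax": 0, "ay": 0, "az": 0}
    - {"tx": 0, "ty": 0, "tz": 0, "ax": 0, "ay": 0, "az": 0}

```text
t: 19.82
tcp_pos: [628.5, -282.8, 9.1]
ee_rot: [179.9, 0.0, 104.2]
contact_force: [-0.4, -0.2, 0.6]
gripper_width: 1.001
grip_force: 0.0
```

>>> arm_command:
  plan:
    - {"tx": 0, "ty": 0, "tz": 0, "ax": 0, "ay": 0, "az": 0}
    - {"tx": 0, "ty": 0, "tz": 0, "ax": 0, "ay": 0, "az": 0}
    - {"tx": 0, "ty": 0, "tz": 0, "ax": 0, "ay": 0, "az": 0}
    - {"tx": 0, "ty": 0, "tz": 0, "ax": 0, "ay": 0, "az": 0}
    - {"tx": 0, "ty": 0, "tz": 0, "ax": 0, "ay": 0, "az": 0}
    - {"tx": 0, "ty": 0, "tz": 0, "ax": 0, "ay": 0, "az": 0}
  grip: 0.0

```text
t: 20.58
tcp_pos: [628.6, -282.9, 9.4]
ee_rot: [179.9, 0.1, 104.2]
contact_force: [-0.7, 0.4, 6.0]
gripper_width: 0.743
grip_force: 66.9
```

>>> arm_command:
  plan:
    - {"tx": 0, "ty": 0, "tz": -0.1, "ax": 0, "ay": 0, "az": 0}
    - {"tx": 0, "ty": 0, "tz": -0.3, "ax": 0, "ay": 0, "az": 0}
    - {"tx": 0, "ty": 0, "tz": -0.4, "ax": 0, "ay": 0, "az": 0}
    - {"tx": 0, "ty": 0, "tz": -0.4, "ax": 0, "ay": 0, "az": 0}
    - {"tx": 0, "ty": 0, "tz": -0.4, "ax": 0, "ay": 0, "az": 0}
    - {"tx": 0, "ty": 0, "tz": -0.3, "ax": 0, "ay": 0, "az": 0}
    - {"tx": 0, "ty": 0, "tz": -0.1, "ax": 0, "ay": 0, "az": 0}
    - {"tx": 0, "ty": 0, "tz": 0, "ax": 0, "ay": 0, "az": 0}

```text
t: 21.58
tcp_pos: [627.8, -282.7, 108.3]
ee_rot: [-180.0, 0.0, 104.2]
contact_force: [-0.1, -0.5, -1.0]
gripper_width: 0.748
grip_force: 66.2
```

```bash
python3 go.py 609.3 8.4 109 104.2;python3 go.py 609.3 8.4 109 147.4
```

```text
t 21.575 pos [ 627.8 -282.7  108.3] rot [-179.99    0.    104.22] F [-0.1 -0.5 -1. ] j7 [50.2 17.9]
az total units 0.003 shift units [ 5.736  1.069 -0.015]
t 21.575 pos [ 627.8 -282.7  108.3] rot [-179.99    0.    104.22] F [-0.1 -0.5 -1. ] j7 [50.2 17.9]
az total units -8.637 shift units [ 3.449  4.706 -0.015]
```

>>> arm_command:
  plan:
    - {"tx": 0.574, "ty": 0.107, "tz": 0, "ax": 0, "ay": 0, "az": 0}
    - {"tx": 0.574, "ty": 0.107, "tz": 0, "ax": 0, "ay": 0, "az": 0}
    - {"tx": 0.574, "ty": 0.107, "tz": 0, "ax": 0, "ay": 0, "az": 0}
    - {"tx": 0.574, "ty": 0.107, "tz": 0, "ax": 0, "ay": 0, "az": 0}
    - {"tx": 0.574, "ty": 0.107, "tz": 0, "ax": 0, "ay": 0, "az": 0}
    - {"tx": 0.574, "ty": 0.107, "tz": 0, "ax": 0, "ay": 0, "az": 0}
    - {"tx": 0.574, "ty": 0.107, "tz": 0, "ax": 0, "ay": 0, "az": 0}
    - {"tx": 0.574, "ty": 0.107, "tz": 0, "ax": 0, "ay": 0, "az": 0}
    - {"tx": 0.574, "ty": 0.107, "tz": 0, "ax": 0, "ay": 0, "az": 0}
    - {"tx": 0.57, "ty": 0.107, "tz": 0, "ax": 0, "ay": 0, "az": 0}
    - {"tx": 0, "ty": 0, "tz": 0, "ax": 0, "ay": 0, "az": -0.96}
    - {"tx": 0, "ty": 0, "tz": 0, "ax": 0, "ay": 0, "az": -0.96}
    - {"tx": 0, "ty": 0, "tz": 0, "ax": 0, "ay": 0, "az": -0.96}
    - {"tx": 0, "ty": 0, "tz": 0, "ax": 0, "ay": 0, "az": -0.96}
    - {"tx": 0, "ty": 0, "tz": 0, "ax": 0, "ay": 0, "az": -0.96}
    - {"tx": 0, "ty": 0, "tz": 0, "ax": 0, "ay": 0, "az": -0.96}
    - {"tx": 0, "ty": 0, "tz": 0, "ax": 0, "ay": 0, "az": -0.96}
    - {"tx": 0, "ty": 0, "tz": 0, "ax": 0, "ay": 0, "az": -0.96}
    - {"tx": 0, "ty": 0, "tz": 0, "ax": 0, "ay": 0, "az": -0.96}
    - {"tx": 0, "ty": 0, "tz": 0, "ax": 0, "ay": 0, "az": 0}

```text
t: 24.08
tcp_pos: [608.9, 8.3, 107.5]
ee_rot: [-180.0, -0.1, 147.4]
contact_force: [-0.4, -0.4, -1.5]
gripper_width: 0.741
grip_force: 66.1
```

```bash
python3 go.py 609.3 8.4 20 147.4
python3 - <<'E'
from h import *
c=capture("scene");save(c,"s5");d=capture("top");save(d,"t5")
a=c["color"][130:310,170:370][...,::-1];b=d["color"][135:315,185:385][...,::-1]
cv2.imwrite("pics/5.png",cv2.resize(np.hstack([b,a]),None,fx=2,fy=2,interpolation=2))
E
```

```text
t 24.075 pos [608.9   8.3 107.5] rot [-1.7997e+02 -7.0000e-02  1.4739e+02] F [-0.4 -0.4 -1.5] j7 [38.3 30.9]
az total units -0.003 shift units [-0.006  0.006  1.75 ]
```

View pics/5.png

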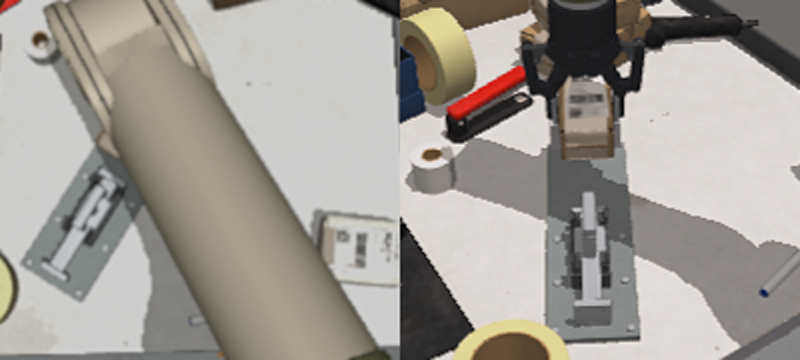

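In the right (scene) view the parcel hangs level and aligned over the plate, with its near face at (587,140). The arm stays seated. Lowering now.

>>> arm_command:
  plan:
    - {"tx": 0, "ty": 0, "tz": 0.3, "ax": 0, "ay": 0, "az": 0}
    - {"tx": 0, "ty": 0, "tz": 0.4, "ax": 0, "ay": 0, "az": 0}
    - {"tx": 0, "ty": 0, "tz": 0.4, "ax": 0, "ay": 0, "az": 0}
    - {"tx": 0, "ty": 0, "tz": 0.3, "ax": 0, "ay": 0, "az": 0}
    - {"tx": 0, "ty": 0, "tz": 0.2, "ax": 0, "ay": 0, "az": 0}
    - {"tx": 0, "ty": 0, "tz": 0.08, "ax": 0, "ay": 0, "az": 0}
    - {"tx": 0, "ty": 0, "tz": 0.04, "ax": 0, "ay": 0, "az": 0}
    - {"tx": 0, "ty": 0, "tz": 0, "ax": 0, "ay": 0, "az": 0}
    - {"tx": 0, "ty": 0, "tz": 0, "ax": 0, "ay": 0, "az": 0}

```text
t: 25.3
tcp_pos: [609.6, 8.4, 22.8]
ee_rot: [180.0, 0.0, 147.4]
contact_force: [-0.2, 0.2, -0.4]
gripper_width: 0.744
grip_force: 66.1
```

>>> arm_command:
  plan:
    - {"tx": 0, "ty": 0, "tz": 0.03, "ax": 0, "ay": 0, "az": 0}
    - {"tx": 0, "ty": 0, "tz": 0.02, "ax": 0, "ay": 0, "az": 0}
    - {"tx": 0, "ty": 0, "tz": 0.01, "ax": 0, "ay": 0, "az": 0}
    - {"tx": 0, "ty": 0, "tz": 0, "ax": 0, "ay": 0, "az": 0}
    - {"tx": 0, "ty": 0, "tz": 0, "ax": 0, "ay": 0, "az": 0}

```text
t: 25.92
tcp_pos: [609.4, 8.4, 19.4]
ee_rot: [-180.0, 0.0, 147.4]
contact_force: [-1.7, -1.3, 1.2]
gripper_width: 0.748
grip_force: 66.5
```

Contact has begun. Releasing and retreating upward, then sideways to clear the camera view.

>>> arm_command:
  plan:
    - {"tx": 0, "ty": 0, "tz": 0.006, "ax": 0, "ay": 0, "az": 0}
    - {"tx": 0, "ty": 0, "tz": 0, "ax": 0, "ay": 0, "az": 0}
    - {"tx": 0, "ty": 0, "tz": 0, "ax": 0, "ay": 0, "az": 0}
    - {"tx": 0, "ty": 0, "tz": 0, "ax": 0, "ay": 0, "az": 0}
    - {"tx": 0, "ty": 0, "tz": 0, "ax": 0, "ay": 0, "az": 0}
    - {"tx": 0, "ty": 0, "tz": -0.2, "ax": 0, "ay": 0, "az": 0}
    - {"tx": 0, "ty": 0, "tz": -0.4, "ax": 0, "ay": 0, "az": 0}
    - {"tx": 0, "ty": 0, "tz": -0.8, "ax": 0, "ay": 0, "az": 0}
    - {"tx": 0, "ty": 0, "tz": -0.8, "ax": 0, "ay": 0, "az": 0}
    - {"tx": 0, "ty": 0, "tz": -0.8, "ax": 0, "ay": 0, "az": 0}
    - {"tx": 0.4, "ty": 0.7, "tz": 0, "ax": 0, "ay": 0, "az": 0}
    - {"tx": -0.4, "ty": -0.7, "tz": 0, "ax": 0, "ay": 0, "az": 0}
    - {"tx": -0.4, "ty": -0.7, "tz": 0, "ax": 0, "ay": 0, "az": 0}
    - {"tx": -0.4, "ty": -0.7, "tz": 0, "ax": 0, "ay": 0, "az": 0}
    - {"tx": -0.4, "ty": -0.7, "tz": 0, "ax": 0, "ay": 0, "az": 0}
    - {"tx": -0.4, "ty": -0.7, "tz": 0, "ax": 0, "ay": 0, "az": 0}
    - {"tx": -0.4, "ty": -0.7, "tz": 0, "ax": 0, "ay": 0, "az": 0}
    - {"tx": 0, "ty": 0, "tz": 0, "ax": 0, "ay": 0, "az": 0}
    - {"tx": 0, "ty": 0, "tz": 0, "ax": 0, "ay": 0, "az": 0}
  grip: 1.0

```text
t: 28.3
tcp_pos: [599.6, -192.0, 170.2]
ee_rot: [180.0, 0.1, 147.5]
contact_force: [0.5, 0.1, 0.1]
gripper_width: 0.998
grip_force: 0.0
```

```bash
python3 go.py 609.3 8.4 20 147.4
python3 - <<'E'
from h import *
from m import reg
c=capture("scene");save(c,"s6");d=capture("top");save(d,"t6")
a=c["color"][130:310,170:370][...,::-1];b=d["color"][135:315,185:385][...,::-1]
cv2.imwrite("pics/6.png",cv2.resize(np.hstack([b,a]),None,fx=2,fy=2,interpolation=2))
an=np.radians(-32.6);P=np.array([501.,77.])
for n,W in(("top",world(d)),("scene",world(c))):
    W=W.reshape(-1,3)
    g=np.c_[(W[:,:2]-P)@[np.cos(an),np.sin(an)],(W[:,:2]-P)@[-np.sin(an),np.cos(an)],W[:,2]]
    k=(g[:,0]>58)&(g[:,0]<199)&(abs(g[:,1])<50)&(g[:,2]>53)&(g[:,2]<64)
    if k.sum()>10: print(n,k.sum(),cv2.minAreaRect(g[k,:2].astype(np.float32)),g[k,2].mean())
W=world(d);reg(W,(330,230,395,285),45,62,"wide"); reg(W,(140,250,200,305),40,56,"tape"); reg(W,(190,190,260,288),78,92,"handle")
E
```

```text
t 28.3 pos [ 599.6 -192.   170.2] rot [1.7995e+02 5.0000e-02 1.4746e+02] F [0.5 0.1 0.1] j7 [55.4 51.9]
az total units 0.012 shift units [1.996 3.481 3.004]
top 922 ((129.4757843017578, -1.3626880645751953), (59.713558197021484, 122.44133758544922), 89.88251495361328) 57.25289354404425
scene 662 ((124.39790344238281, 1.0384273529052734), (57.42076110839844, 123.85734558105469), 89.47069549560547) 55.777226954398884
wide 569 mean [ 439.7 -247.3   51.8] rect [ 440.7 -244.2] [96.8 52.2] 9.0 pca -173.96
tape 894 mean [399.1 240.1  46.4] rect [400.1 240.6] [114.3 114.8] 89.8 pca 176.43
handle 130 mean [500.8  76.7  86.9] rect [501.4  77. ] [14.7 58.6] 55.2 pca 145.55
```

View pics/6.png

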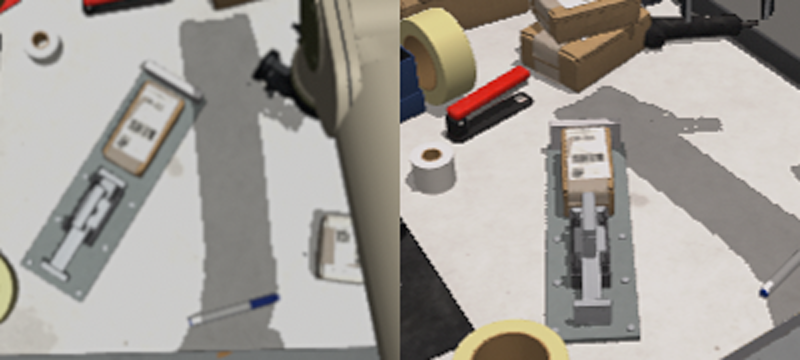

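The left (top) view shows the parcel lying flat and lengthwise at (145,125), between the short pad and the fence. It is about 1 mm off centre at most, and the arm and tape match earlier readings. The wide parcel is partly hidden by the robot, but what shows is where it was. Handing in.

```bash
python3 -c "
from bench import sign_off; print(sign_off())"
```

```text
the job is handed in; nothing more can be done
None
```

The job is handed in at about 28 s: the stop arm is turned end for end and fully seated on its pin, and the long parcel lies flat in the gauge space, within about 1 mm of centre across the plate.

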